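# Clamp the reagent bottle and lock the bar with its thumb wedge

## Task

Clamp the amber bottle: gently push the clamp's sliding bar by its post until its pad rests snugly on the bottle and the bottle sits home in the vee block, then slide the thumb wedge forward along its ramp until it jams the bar fast, using a firm thumb push of about 15 to 20 N and never ramming it. Let go, with the bottle still snug and upright, and leave everything else on the bench where it is.

Things in the scene. Friction and masses are not known exactly. Their poses are not given: they have to be found in the camera images.
- clamp: bottle clamp fixed to the bench (place and yaw vary): aluminium base plate 180 mm (x) by 350 mm (y from -130 to +220) by 12 mm thick. Origin: on the bench under the middle of the bridge. Its y axis runs along the sliding bar, towards the bottle; +x is the way the wedge is driven to tighten
- bridge_mid (a point): nominal middle of the bridge, over the clamp's origin, 64 mm above the bench: a pair of grey straps within 50 mm (x) and 30 mm (y) of it, sloping down to +x by 7 degrees like the wedge, tops no higher than 65 mm, a 14 mm slot between. The bridge is shimmed by about a millimetre either way (not shown in this reading), so where the wedge bites varies and must be felt
- vee_seat (a point): where the centre of the bottle's underside is when the bottle sits home against both faces of the vee block (on the base plate, 12 mm above the bench, 155 mm from the clamp's origin along +y)
- bar (a joint): travel in m of the aluminium sliding bar (60 mm wide, 14 mm thick, top 30 mm above the bench) along the clamp's +y: 0 = fully back, 0.10 = end of travel. It slides with about 2 N of drag and stays where it is left. With the bottle home in the vee its pad meets the bottle at about 0.070
- bar_post (a point): centre of the top of the bar's upright round post, 18 mm dia, 45 mm tall (top 75 mm above the bench): push or pinch it to move the bar. At bar travel 0 it lies 170 mm from the clamp's origin along -y. A push of about 8 N is enough to seat the bottle
- bar_pad (a point): middle of the pad face: the upright plate (50 mm wide, 30 to 70 mm above the bench) on the bar's bottle end; the face looks along the clamp's +y. The bottle is fragile: more than 25 N on it breaks it
- bottle: loose amber glass bottle with a red cap, 60 mm dia, 115 mm tall, about 0.3 kg, upright on the base plate between pad and vee block, up to 12 mm short of its seat; origin: centre of its underside
- wedge: loose steel thumb wedge 130 mm long, 32 mm wide, about 0.12 kg, lying across the bar under the straps. Origin: on its underside (30 mm above the bench) where it is 12 mm thick; thin nose at +60 mm on its x, thick end at -70. It starts 15 to 25 mm short (-x) of the clamp's origin and bites somewhere from 5 mm before to 17 mm past it; from there the push grows over some millimetres
- wedge_tab (a point): top middle of the rear face of the thumb tab, an upright plate 8 mm thick, 32 mm wide, top 72 mm above the bench, at x = -70 mm of the wedge. Push this face along the clamp's +x, at 45 to 60 mm height: a push of 15 to 20 N jams it and it stays. The fixed shelf under it (top 30 mm above the bench, side cheeks to 40 mm guiding the wedge) ends 89 mm behind the clamp's origin
- vial_a: small clear glass vial, 22 mm dia, 45 mm tall, black cap, on the clamp's base plate, standing or lying near the clamp; a bystander, leave it where it is
- vial_b: small clear glass vial, 22 mm dia, 45 mm tall, black cap, standing or lying near the clamp; a bystander, leave it where it is
- screwdriver: screwdriver 160 mm long, standing or lying near the clamp; a bystander, leave it where it is
- jar: white plastic jar, 52 mm dia, 60 mm tall, standing or lying near the clamp; a bystander, leave it where it is
- stopper: rubber stopper, 34 mm dia, 26 mm tall, standing or lying near the clamp; a bystander, leave it where it is
- dish: white ceramic dish, 70 mm dia, 20 mm tall, standing or lying near the clamp; a bystander, leave it where it is
- tweezers: steel tweezers 110 mm long, standing or lying near the clamp; a bystander, leave it where it is

How it is judged:
On the way, in this order (a step that is already met when the one before it is completed fails the run):
1. the bar's pad rests on the bottle (gap under 2 mm) and the bottle sits in the vee (within 3 mm), upright (y of bottle in the frame of bar_pad below 0.032 m and horizontal distance between bottle and vee_seat below 0.003 m and angle between bottle's own z axis and vertical below 0.06 rad), for 0.2 s.
2. the wedge is jammed: it presses on the bar with more than 8 N (contact force between wedge and bar above 8 N), for 0.2 s.
At the end, for the whole second after the job is handed in: The bottle is upright within 3 mm of its vee seat, the pad within 2 mm of it, and the wedge, released and at rest, still presses on the bar with more than 8 N (all of step 1 and contact force between wedge and bar above 8 N and linear speed of each of wedge, bottle below 0.01 m/s); the robot touches nothing.
It fails at once if the bottle is squeezed by the bar with more than 25 N (contact force between bar and bottle above 25 N).
It fails at once if the wedge is rammed: it presses on the bar with more than 40 N (contact force between wedge and bar above 40 N).
It fails at once if the bottle is tipped (angle between bottle's own z axis and vertical above 0.35 rad).
It fails at once if any bystander (vials, screwdriver, jar, stopper, dish, tweezers) is moved more than 25 mm (distance of any of vial_a, vial_b, screwdriver, jar, stopper, dish, tweezers from where it was at the start of the episode above 0.025 m).
It also fails if it takes over 64 s, if anything falls off the work surface, if the arm or the gripper's body presses on something with over 40 N, if the wrist force passes 120 N, or if a joint passes its speed limit or range.

## Robot

A 7-joint arm with a two-finger parallel gripper is mounted at the origin on the work surface. World frame = base frame: x ahead of the robot, y to its left, z up, the work surface at z = 0. Lengths are in m, angles in rad, forces in N, time in s.
With the tool pointing down it reaches from about 0.35 to 0.9 m from the base axis. Payload 19.9 kg.
Tool frame: the origin (TCP) lies midway between the tips of the shut fingers; the grasp point (between the pads) lies bot.tcp_to_grasp behind it (bot.tcp_to_grasp is the distance from the TCP to the grasp point, in m); z points along the fingers, y is the line along which they close (so a half turn about z gives the same grasp; the last joint's range is limited). The gripper opens to 94 mm and grips with 3 to 60 N. Pads are 16 mm wide; open, the fingers measure 119 mm over their backs; the gripper's body (75 mm by 177 mm) begins 78 mm behind the grasp point.
Start: joints at [-1.194, 0.417, -0.01, 1.614, 0.005, 1.111, -0.053], TCP at [0.254, 0.571, 0.205] pointing down, gripper open.
Joint ranges: [-2.81, 2.81], [-0.39, 2.02], [-1.27, 1.25], [0.06, 2.57], [-1.19, 4.33], [0.19, 2], [-2.82, 2.82]. Speed limits (rad/s): [1.89, 1.89, 2.39, 2.39, 3.01, 3.01, 3.01].

## Interface

Orientations are given as [roll, pitch, yaw] about the fixed x, y, z axes, in that order (R = Rz(yaw) Ry(pitch) Rx(roll)).
In Python, from plant import readout, capture, get_calibration, bot gives the robot as it stands.
- The arm moves only by the shell command python3 -m crank 'ROWS' [FORCE]. ROWS is a JSON object whose one key "moves" holds a list that holds one entry, the list of rows, each a list of 7 numbers: the turn, a rotation vector about the tool's x, y, z in units of 6 degrees (1.0 is 6 degrees), then the shift along the tool's x, y, z in units of 40 mm (1.0 is 40 mm), then the closure, from -1 (fully open) to 1 (shut). In form: {"moves": [[[ax, ay, az, x, y, z, claw], ...]]}. A call has 1 to 8 rows; each row shifts and turns the commanded pose from where the row before left it, along the tool's axes as they then stand; what a row does not reach is not made up. A row lasts 1/12 s, in which the tool goes at most 41.7 mm and 7.16 degrees, less where a joint would pass 70% of its speed; a pose out of reach is approached as far as the arm can. A call is refused whole if a number of a shift passes 1 or a number of a turn 1, either way. A call with a gripper value outside its range is refused whole. The fingers move at their own pace and stop on an object; FORCE is the grip in N (left out, the last holds). Time passes only in rows, so rows that do not move let the fingers close. It gives the time, the measured TCP pose, the force, the opening and the grip force at its end, in the units of the state.
- readout.sense(): the state, without advancing time (a new reading comes with each control period).
- capture(name): name is "side" or "top" or "wrist"; returns the picture (480x640x3 uint8, blue, green, red); there is no depth.
- get_calibration(name): a dict with "K" (3x3 intrinsics, pixels), "k1" (the pictures are not rectified: a ray, as slopes to the right and down, at radius r is drawn at 1 + k1 r^2 times it, then the intrinsics apply), "R" (3x3) and "t" (3): a world point X has camera coordinates R X + t. Camera axes: x right, y down, z forward; pixel columns grow to the right and rows downward; lengths in m; the calibration is good to about 2 mm. A picture is of the moment at which its call begins: read the wrist's pose just before it. get_calibration takes no time and is no camera call; for the wrist camera it gives the pose at the moment of the call.
- bot.job_done(): hands the job in; it is judged then, once.
The state is a dict: "time": time; "joint_positions": joint angles; "qd": joint speeds; "tau": joint torques, N m; "tcp_pos": TCP position; "tool_rot": TCP orientation; "contact_force": force on the tool from outside, world axes, zero at the start; "wrist_torque": the same for the moment, N m; "gripper_width": opening from 0.0 (shut) to 1.0 (fully open); "grip_force": force on a finger pad.
Only numpy, scipy, OpenCV 4.12 (cv2) and the standard library are available. Lean on these libraries where they do the work, as an engineer would, in place of code of your own. Each camera call takes 0.05 s, during which the arm holds its last target. There are 200 camera calls.

## Working session

There is one attempt and no reset: what is moved stays moved. The work goes in short steps, Python scripts to look and compute and a shell command to move; the robot and the scene stay as the last step left them, time stands still between calls to the robot, and variables do not carry over. Pictures are saved under pics/ and viewed, at most 10 in all, crops included, and the job is handed in when it is done.

```bash
ls; mkdir -p pics; python3 - <<'E'
from plant import readout,capture,get_calibration,bot
import cv2
for n in("top","side"):
    cv2.imwrite(f"pics/{n}0.png",capture(n)); c=get_calibration(n); print(n,c)
s=readout.sense();print({k:s[k] for k in("time","tcp_pos","tool_rot","contact_force","gripper_width")},bot.tcp_to_grasp)
E
```

```text
pics
top {'K': array([[495.9047718 ,   0.        , 319.64255653],
       [  0.        , 495.9047718 , 246.54790801],
       [  0.        ,   0.        ,   1.        ]]), 'k1': -0.13996494655515185, 'R': array([[ 0.05771945, -0.99830848,  0.00697441],
       [-0.97223865, -0.05779623, -0.22674127],
       [ 0.22676082,  0.00630659, -0.97393006]]), 't': array([0.0725221 , 0.59787579, 0.77111928])}
side {'K': array([[531.84737312,   0.        , 311.0056273 ],
       [  0.        , 531.84737312, 232.44847124],
       [  0.        ,   0.        ,   1.        ]]), 'k1': -0.03565011229276738, 'R': array([[ 0.91098048, -0.41244626, -0.00162812],
       [-0.28520736, -0.62708332, -0.72486086],
       [ 0.29794519,  0.66079845, -0.68889337]]), 't': array([-0.52285446,  0.28067965,  0.62092589])}
{'time': 0.1, 'tcp_pos': array([0.25348885, 0.57092055, 0.20488605]), 'tool_rot': array([-3.14046521e+00,  1.00040134e-04,  2.72374967e+00]), 'contact_force': array([ 0.4941583 , -0.25544633, -0.07258195]), 'gripper_width': 0.9965163996273411} 0.0188
```

View pics/top0.png

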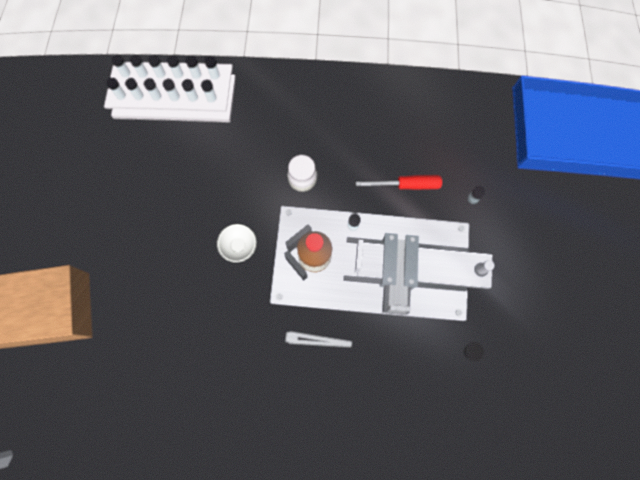

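View pics/side0.png

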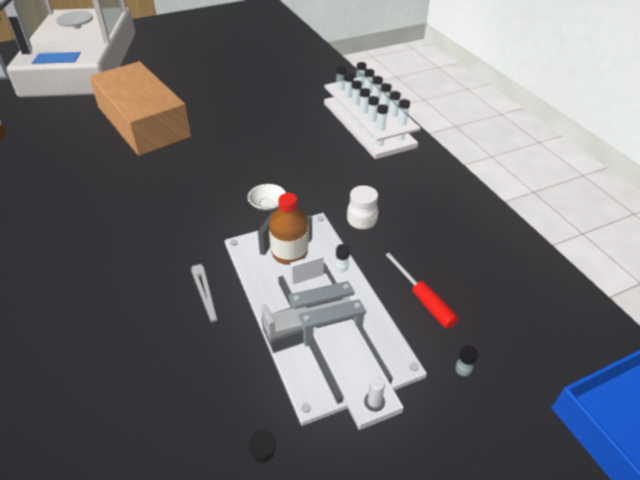

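The top view shows the clamp plate with corners near (281,207), (469,222), (466,320) and (271,303). The bottle is at (314,245), the post at (488,266) and the wedge tab at (398,308). The stopper (474,351) is near the plate, and vial_a (354,219) is standing on it. The side view agrees: post top (376,381), tab (267,322). I'll zoom in for accurate corners.

```bash
python3 - <<'E'
import cv2
a=cv2.imread("pics/top0.png")[195:335,262:502]; cv2.imwrite("pics/topc.png",cv2.resize(a,None,fx=3.33,fy=3.33,interpolation=cv2.INTER_CUBIC))
b=cv2.imread("pics/side0.png")[205:435,215:435]; cv2.imwrite("pics/sidec.png",cv2.resize(b,None,fx=2.6,fy=2.6,interpolation=cv2.INTER_CUBIC))
E
```

```text
(no output)
```

View pics/topc.png

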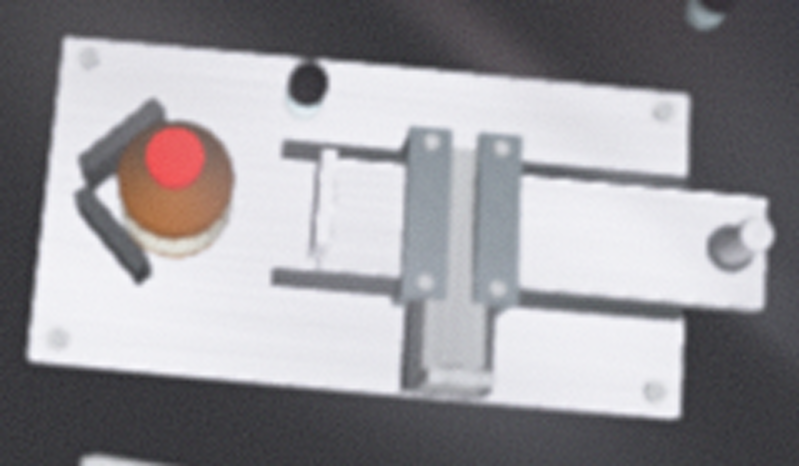

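View pics/sidec.png

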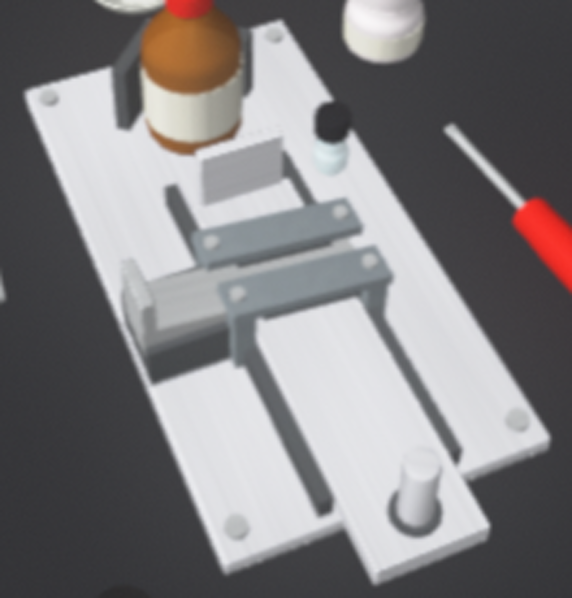

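The crops give the plate corners: top crop (63,37), (690,95), (681,417), (27,362); side crop (25,93), (283,20), (549,438), (225,570). The post top is at top crop (757,236) and side crop (421,463).

```bash
cat > h.py <<'E'
import numpy as np,cv2
from scipy.optimize import least_squares
from plant import readout,get_calibration
C={n:get_calibration(n) for n in("top","side")}
def proj(n,X):
    c=C[n];return cv2.projectPoints(np.atleast_2d(X).astype(float),cv2.Rodrigues(c["R"])[0],c["t"],c["K"],np.array([c["k1"],0,0,0]))[0][:,0]
T=lambda p:np.array(p)/3.33+[262,195]
S=lambda p:np.array(p)/2.6+[215,205]
def tri(pt,ps):
    return least_squares(lambda X:np.r_[(proj("top",X)-pt).ravel(),(proj("side",X)-ps).ravel()],[.5,.3,.05])
def W(p,c):  # clamp->world
    p=np.atleast_2d(p);k,s=np.cos(c[2]),np.sin(c[2]);return np.c_[p[:,:2]@np.array([[k,s],[-s,k]])+c[:2],p[:,2]]
def L(p,c):
    p=np.atleast_2d(p);k,s=np.cos(c[2]),np.sin(c[2]);return np.c_[(p[:,:2]-c[:2])@np.array([[k,-s],[s,k]]),p[:,2]]
E
cat > fit.py <<'E'
from h import *
P=np.array([[.09,.22,.012],[.09,-.13,.012],[-.09,-.13,.012],[-.09,.22,.012]])
t=T([[63,37],[690,95],[681,417],[27,362]]);s=S([[283,20],[549,438],[225,570],[25,93]])
for ns in(("top",),("side",),("top","side")):
    f=lambda c:np.concatenate([(proj(n,W(P,c))-{"top":t,"side":s}[n]).ravel() for n in ns])
    r=least_squares(f,[.5,-.1,0]);print(ns,r.x,np.round(r.fun,1))
c=r.x;np.save("c.npy",c)
for nm,a,b in(("post",[757,236],[421,463]),("tabtop",[459,378],[138,282]),("cap",[175,157],[190,5])):
    q=tri(T(a),S(b));print(nm,q.x,L(q.x,c),np.round(q.fun,1))
for nm,p in(("post0",[0,-.17,.075]),("tab-20",[-.09,0,.072]),("tab-20 shelfend",[-.089,0,.03]),("seat",[0,.155,.127])):
    w=W(p,c);print(nm,w,(proj("top",w)-[262,195])*3.33,(proj("side",w)-[215,205])*2.6)
E
python3 fit.py
```

```text
('top',) [ 0.58054499 -0.03384928 -0.03173644] [ 0.2  0.3 -0.3 -0.2 -0.   0.2  0.2 -0.3]
('side',) [ 0.58154422 -0.03578644 -0.03582038] [-0.6 -0.3  1.6  1.1 -0.5 -0.5 -0.7 -1.1]
('top', 'side') [ 0.58119186 -0.03496035 -0.03370706] [ 0.9 -0.2  0.4 -0.3  0.5 -0.   0.7 -0.9 -1.3 -0.5  1.1  0.5 -0.8 -0.9
 -1.3 -1.2]
post [ 0.57564725 -0.1823649   0.0750665 ] [[-0.00057383 -0.14750768  0.0750665 ]] [ 0.2 -0.6 -0.4  0.2]
tabtop [ 0.49675957 -0.03113364  0.07108486] [[-0.08451329  0.00097911  0.07108486]] [ 0.2 -1.1 -0.8  0.3]
cap [0.5894218  0.11585707 0.10823512] [[0.00314262 0.15100911 0.10823512]] [-0.1  0.4  0.4 -0.1]
post0 [[ 0.57546274 -0.20486378  0.075     ]] [[799.91451531 236.64846847]] [[444.67276091 505.03545777]]
tab-20 [[ 0.49124298 -0.03192729  0.072     ]] [[461.21631242 385.42866138]] [[126.10357165 286.31279234]]
tab-20 shelfend [[ 0.49224241 -0.03196099  0.03      ]] [[447.90773835 391.62547932]] [[133.01071548 334.98910856]]
seat [[0.58641546 0.11995161 0.127     ]] [[165.54048306 154.76704489]] [[182.33391136 -23.17256389]]
```

```bash
cat > d.py <<'E'
import sys
from h import *
from scipy.spatial.transform import Rotation as Ro
c=np.load("c.npy");s=readout.sense();R=Ro.from_euler("xyz",s["tool_rot"]).as_matrix()
l=L(s["tcp_pos"],c)[0]
print("t",round(s["time"],2),"clamp mm",np.round(l*1e3,1),"F clamp",np.round(L(np.r_[s["contact_force"]]+np.r_[c[:2],0],c)[0],1),"w",round(s["gripper_width"],2))
if len(sys.argv)>3:
    w=W(np.array(sys.argv[1:4],float)/1e3,c)[0]
    G=np.array([[-1,0,0],[0,1,0],[0,0,-1.]]);g=Ro.from_euler("z",c[2]).as_matrix()@G
    print("shift units",np.round(R.T@(w-s["tcp_pos"])/.04,2),"turn units",np.round(Ro.from_matrix(R.T@g).as_rotvec()/np.radians(6),2))
E
python3 -m crank '{"moves":[[[0,0,-0.92,0,0,0,1],[0,0,-0.92,0,0,0,1],[0,0,-0.92,0,0,0,1],[0,0,-0.92,0,0,0,1],[0,0,0,0,0,0,1]]]}'; python3 d.py 0 -205 200
```

```text
time: 0.52
tcp_pos: [0.2536, 0.571, 0.2051]
tool_rot: [-3.141, -0.0, 3.114]
contact_force: [0.4, -0.7, -0.4]
gripper_width: 0.68
grip_force: 0.0
t 0.52 clamp mm [-347.8  594.6  205.1] F clamp [ 0.4 -0.7 -0.4] w 0.68
shift units [ -8.57 -20.04   0.14] turn units [-0.01 -0.    0.06]
```

```bash
for i in 1; do python3 -m crank '{"moves":[[[0,0,0.06,-0.39,-0.91,0,1],[0,0,0,-0.39,-0.91,0,1],[0,0,0,-0.39,-0.91,0,1],[0,0,0,-0.39,-0.91,0,1],[0,0,0,-0.39,-0.91,0,1],[0,0,0,-0.39,-0.91,0,1],[0,0,0,-0.39,-0.91,0,1],[0,0,0,-0.39,-0.91,0,1]]]}'; python3 -m crank '{"moves":[[[0,0,0,-0.39,-0.91,0,1],[0,0,0,-0.39,-0.91,0,1],[0,0,0,-0.39,-0.91,0,1],[0,0,0,-0.39,-0.91,0,1],[0,0,0,-0.39,-0.91,0,1],[0,0,0,-0.39,-0.91,0,1],[0,0,0,-0.39,-0.91,0,1],[0,0,0,0,0,0,1]]]}';  done; python3 d.py 0 -205 200
```

```text
time: 1.18
tcp_pos: [0.3674, 0.2736, 0.2055]
tool_rot: [3.141, -0.0, 3.099]
contact_force: [0.8, 0.5, 0.8]
gripper_width: 0.114
grip_force: 0.0
time: 1.85
tcp_pos: [0.468, 0.01, 0.2057]
tool_rot: [-3.14, 0.001, 3.092]
contact_force: [-0.5, -1.0, -0.3]
gripper_width: 0.005
grip_force: 0.0
t 1.85 clamp mm [-114.6   41.1  205.7] F clamp [-0.4 -1.  -0.3] w 0.0
shift units [-2.96 -6.11  0.16] turn units [-0.01  0.01 -0.15]
```

```bash
python3 -m crank '{"moves":[[[0,0,-0.15,-0.37,-0.76,0,1],[0,0,0,-0.37,-0.76,0,1],[0,0,0,-0.37,-0.76,0,1],[0,0,0,-0.37,-0.76,0,1],[0,0,0,-0.37,-0.76,0,1],[0,0,0,-0.37,-0.76,0,1],[0,0,0,-0.37,-0.76,0,1],[0,0,0,-0.37,-0.76,0,1]]]}'; python3 -m crank '{"moves":[[[0,0,0,0,0,0,1],[0,0,0,0,0,0,1]]]}';python3 d.py 0 -195 45
```

```text
time: 2.52
tcp_pos: [0.5793, -0.2308, 0.2053]
tool_rot: [3.141, -0.0, 3.115]
contact_force: [-0.6, 0.7, 0.6]
gripper_width: 0.003
grip_force: 0.0
time: 2.68
tcp_pos: [0.5786, -0.231, 0.2048]
tool_rot: [-3.141, -0.001, 3.113]
contact_force: [-0.0, 0.9, -0.5]
gripper_width: 0.003
grip_force: 0.0
t 2.68 clamp mm [   4.  -196.   204.8] F clamp [-0.   0.9 -0.5] w 0.0
shift units [0.09 0.03 4.  ] turn units [-0.01 -0.01  0.05]
```

```bash
python3 -m crank '{"moves":[[[0,0,0.05,0.09,0,0.8,1],[0,0,0,0,0,0.8,1],[0,0,0,0,0,0.8,1],[0,0,0,0,0,0.8,1],[0,0,0,0,0,0.8,1],[0,0,0,0,0,0,1],[0,0,0,0,0,0,1]]]}';python3 d.py 0 -175 45; python3 -m crank '{"moves":[[[0,0,0,0,0.1,0,1],[0,0,0,0,0.1,0,1],[0,0,0,0,0.1,0,1],[0,0,0,0,0.1,0,1],[0,0,0,0,0.1,0,1]]]}';python3 d.py 0 -175 45
```

```text
time: 3.27
tcp_pos: [0.5745, -0.2282, 0.0452]
tool_rot: [3.141, -0.002, 3.113]
contact_force: [0.0, -0.1, 1.1]
gripper_width: 0.005
grip_force: 0.0
t 3.27 clamp mm [  -0.2 -193.4   45.2] F clamp [ 0.  -0.1  1.1] w 0.0
shift units [-0.01  0.46  0.01] turn units [ 0.01 -0.02  0.05]
time: 3.68
tcp_pos: [0.5762, -0.2087, 0.0464]
tool_rot: [-3.141, 0.001, 3.114]
contact_force: [0.4, 0.5, 0.2]
gripper_width: 0.006
grip_force: 0.0
t 3.68 clamp mm [   0.9 -173.8   46.4] F clamp [0.4 0.5 0.2] w 0.01
shift units [ 0.02 -0.03  0.03] turn units [-0.    0.01  0.06]
```

```bash
python3 -m crank '{"moves":[[[0,0,0.05,0,0.08,0,1],[0,0,0,0,0.08,0,1],[0,0,0,0,0.08,0,1],[0,0,0,0,0.08,0,1],[0,0,0,0,0.08,0,1],[0,0,0,0,0.08,0,1],[0,0,0,0,0.08,0,1],[0,0,0,0,0.08,0,1]]]}';python3 d.py 0 -120 45; python3 -m crank '{"moves":[[[0,0,0,0,0.05,0,1],[0,0,0,0,0.05,0,1],[0,0,0,0,0.05,0,1],[0,0,0,0,0.05,0,1],[0,0,0,0,0,0,1]]]}';python3 d.py 0 -120 45
```

```text
time: 4.35
tcp_pos: [0.5767, -0.1836, 0.0455]
tool_rot: [-3.141, 0.0, 3.108]
contact_force: [1.6, -3.1, 2.6]
gripper_width: -0.0
grip_force: 1.4
t 4.35 clamp mm [   0.5 -148.7   45.5] F clamp [ 1.7 -3.1  2.6] w -0.0
shift units [0.01 0.72 0.01] turn units [-0.  0.  0.]
time: 4.77
tcp_pos: [0.5769, -0.1752, 0.0454]
tool_rot: [3.141, -0.0, 3.109]
contact_force: [-0.2, -0.7, 1.8]
gripper_width: 0.004
grip_force: 0.3
t 4.77 clamp mm [   0.4 -140.3   45.4] F clamp [-0.2 -0.7  1.8] w 0.0
shift units [0.01 0.51 0.01] turn units [ 0.   -0.    0.01]
```

```bash
python3 -m crank '{"moves":[[[0,0,0,0,0.05,0,1],[0,0,0,0,0.05,0,1],[0,0,0,0,0.05,0,1],[0,0,0,0,0.05,0,1],[0,0,0,0,0.05,0,1]]]}';python3 d.py 0 -120 45; python3 -m crank '{"moves":[[[0,0,0,0,0.03,0,1],[0,0,0,0,0.03,0,1],[0,0,0,0,0.03,0,1],[0,0,0,0,0.03,0,1]]]}';python3 d.py 0 -120 45
```

```text
time: 5.18
tcp_pos: [0.5771, -0.1656, 0.0454]
tool_rot: [-3.141, -0.0, 3.108]
contact_force: [1.2, -3.2, 0.5]
gripper_width: 0.007
grip_force: 1.4
t 5.18 clamp mm [   0.4 -130.7   45.4] F clamp [ 1.3 -3.1  0.5] w 0.01
shift units [0.01 0.27 0.01] turn units [-0. -0.  0.]
time: 5.52
tcp_pos: [0.5773, -0.1609, 0.0454]
tool_rot: [-3.141, -0.0, 3.108]
contact_force: [1.3, -1.7, -1.0]
gripper_width: 0.001
grip_force: 1.4
t 5.52 clamp mm [   0.4 -126.    45.4] F clamp [ 1.4 -1.7 -1. ] w 0.0
shift units [0.01 0.15 0.01] turn units [-0. -0.  0.]
```

Now finer steps, watching the force.

```bash
for i in 1; do python3 -m crank '{"moves":[[[0,0,0,0,0.03,0,1],[0,0,0,0,0.03,0,1],[0,0,0,0,0,0,1]]]}'|grep force; python3 d.py; python3 -m crank '{"moves":[[[0,0,0,0,0.025,0,1],[0,0,0,0,0,0,1]]]}'|grep force; python3 d.py;  python3 -m crank '{"moves":[[[0,0,0,0,0.025,0,1],[0,0,0,0,0,0,1]]]}'|grep force;python3 d.py; done
```

```text
contact_force: [0.5, -3.8, -1.4]
grip_force: 1.8
t 5.77 clamp mm [   0.4 -123.8   45.5] F clamp [ 0.7 -3.7 -1.4] w 0.01
contact_force: [0.2, -4.2, -1.6]
grip_force: 2.2
t 5.93 clamp mm [   0.4 -122.9   45.5] F clamp [ 0.3 -4.2 -1.6] w 0.01
contact_force: [0.8, -5.0, -1.3]
grip_force: 2.3
t 6.1 clamp mm [   0.4 -121.8   45.5] F clamp [ 1.  -4.9 -1.3] w 0.0
```

```bash
python3 -m crank '{"moves":[[[0,0,0,0,0.025,0,1],[0,0,0,0,0,0,1]]]}'|grep contact; python3 d.py; python3 -m crank '{"moves":[[[0,0,0,0,0.025,0,1],[0,0,0,0,0,0,1]]]}'|grep contact; python3 d.py; 
```

```text
contact_force: [0.7, -4.6, -1.4]
t 6.27 clamp mm [   0.4 -120.8   45.5] F clamp [ 0.8 -4.6 -1.4] w 0.0
contact_force: [1.1, -4.5, -0.3]
t 6.43 clamp mm [   0.4 -119.8   45.4] F clamp [ 1.3 -4.4 -0.3] w 0.0
```

```bash
python3 -m crank '{"moves":[[[0,0,0,0,0.025,0,1],[0,0,0,0,0,0,1]]]}'|grep contact; python3 d.py; python3 -m crank '{"moves":[[[0,0,0,0,0.02,0,1],[0,0,0,0,0,0,1]]]}'|grep contact; python3 d.py; python3 - <<'E'
import cv2
from plant import capture
b=capture("side")[185:415,215:435]; cv2.imwrite("pics/side1.png",cv2.resize(b,None,fx=2.6,fy=2.6,interpolation=cv2.INTER_CUBIC))
b=capture("top"); cv2.imwrite("pics/top1full.png",b);cv2.imwrite("pics/top1.png",cv2.resize(b[195:335,262:502],None,fx=3.33,fy=3.33,interpolation=cv2.INTER_CUBIC))
E
```

```text
contact_force: [2.4, -7.7, -2.7]
t 6.6 clamp mm [   0.3 -119.4   45.5] F clamp [ 2.6 -7.7 -2.7] w 0.01
contact_force: [0.9, -10.9, -3.1]
t 6.77 clamp mm [   0.3 -119.4   45.5] F clamp [  1.3 -10.9  -3.1] w 0.0
```

View pics/top1.png

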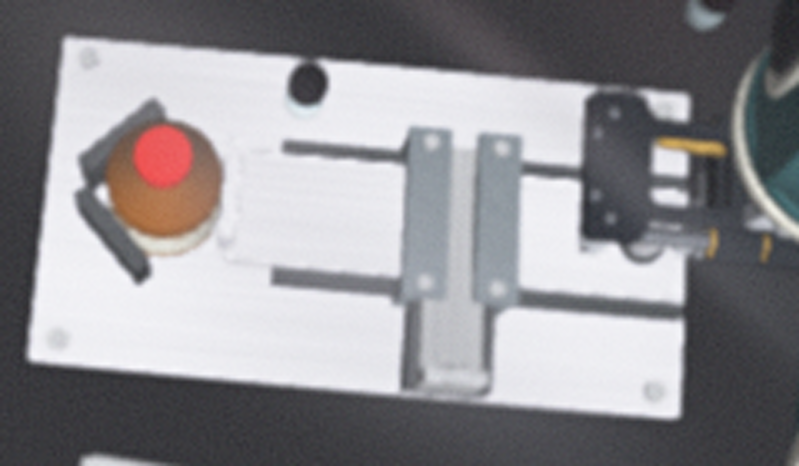

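The top view shows the pad against the bottle and the cap at (163,156), against (165,155) predicted for home. The bar has stalled at about 11 N, so the bottle is seated. I'll retreat and go to the tab.

```bash
python3 -m crank '{"moves":[[[0,0,0,0,-0.2,0,1],[0,0,0,0,-0.3,0,1],[0,0,0,0,0,-0.9,1],[0,0,0,0,0,-0.9,1],[0,0,0,0,0,-0.9,1],[0,0,0,0.9,0,0,1],[0,0,0,0.9,0,0,1],[0,0,0,0.9,0,0,1]]]}';python3 d.py -130 0 46
```

```text
time: 7.53
tcp_pos: [0.4676, -0.1695, 0.1537]
tool_rot: [3.141, 0.0, 3.108]
contact_force: [-0.5, -0.4, -0.8]
gripper_width: 0.006
grip_force: 0.0
t 7.53 clamp mm [-109.  -138.2  153.7] F clamp [-0.5 -0.5 -0.8] w 0.01
shift units [0.53 3.46 2.69] turn units [0. 0. 0.]
```

```bash
python3 -m crank '{"moves":[[[0,0,0,0.13,0.86,0,1],[0,0,0,0.13,0.86,0,1],[0,0,0,0.13,0.86,0,1],[0,0,0,0.13,0.86,0,1],[0,0,0,0,0,0,1]]]}'>/dev/null;python3 d.py -130 0 46;  python3 -m crank '{"moves":[[[0,0,0,0,0,0.67,1],[0,0,0,0,0,0.67,1],[0,0,0,0,0,0.67,1],[0,0,0,0,0,0.67,1],[0,0,0,0,0,0,1]]]}'>/dev/null;python3 d.py -110 0 46
```

```text
t 7.95 clamp mm [-129.3    5.   153.6] F clamp [ 0.4  1.1 -0.1] w 0.01
shift units [ 0.02 -0.13  2.69] turn units [ 0.02 -0.01  0.06]
t 8.37 clamp mm [-130.8   -0.8   42.8] F clamp [-2.  -0.5 -0.8] w 0.0
shift units [-0.52  0.02 -0.08] turn units [-0.01 -0.06 -0.  ]
```

```bash
python3 -m crank '{"moves":[[[0,0,0,-0.08,0.02,-0.05,1],[0,0,0,-0.08,0,0,1],[0,0,0,-0.08,0,0,1],[0,0,0,-0.08,0,0,1],[0,0,0,-0.08,0,0,1],[0,0,0,-0.08,0,0,1],[0,0,0,0,0,0,1]]]}'>/dev/null;python3 d.py -100 0 46;  python3 -m crank '{"moves":[[[0,0,0,-0.05,0,0,1],[0,0,0,-0.05,0,0,1],[0,0,0,-0.05,0,0,1],[0,0,0,-0.05,0,0,1],[0,0,0,0,0,0,1]]]}'>/dev/null;python3 d.py -95 0 46
```

```text
t 8.95 clamp mm [-108.4    0.6   48.7] F clamp [-0.7 -0.7 -1. ] w 0.0
shift units [-0.21 -0.01  0.07] turn units [-0.    0.01  0.  ]
t 9.37 clamp mm [-100.8    0.5   48.3] F clamp [ 0.   0.8 -0.5] w 0.0
shift units [-0.15 -0.01  0.06] turn units [-0.  0.  0.]
```

```bash
python3 -m crank '{"moves":[[[0,0,0,-0.05,0,0.03,1],[0,0,0,-0.05,0,0,1],[0,0,0,-0.05,0,0,1],[0,0,0,-0.05,0,0,1],[0,0,0,0,0,0,1]]]}'>/dev/null;python3 d.py;  python3 -m crank '{"moves":[[[0,0,0,-0.05,0,0,1],[0,0,0,-0.05,0,0,1],[0,0,0,-0.05,0,0,1],[0,0,0,0,0,0,1]]]}'>/dev/null;python3 d.py;python3 -m crank '{"moves":[[[0,0,0,-0.04,0,0,1],[0,0,0,-0.04,0,0,1],[0,0,0,0,0,0,1]]]}'>/dev/null;python3 d.py
```

```text
t 9.78 clamp mm [-92.8   0.5  47.1] F clamp [-0.8  0.1 -0.2] w 0.0
t 10.12 clamp mm [-86.7   0.5  47.1] F clamp [ 0.6 -0.1  0.2] w 0.01
t 10.37 clamp mm [-83.7   0.5  47.1] F clamp [-1.5 -0.1  0.8] w 0.01
```

Bite range now: 1 mm steps or less.

```bash
for i in 1; do python3 -m crank '{"moves":[[[0,0,0,-0.03,0,0,1],[0,0,0,0,0,0,1]]]}'>/dev/null;python3 d.py;  python3 -m crank '{"moves":[[[0,0,0,-0.03,0,0,1],[0,0,0,0,0,0,1]]]}'>/dev/null;python3 d.py;python3 -m crank '{"moves":[[[0,0,0,-0.03,0,0,1],[0,0,0,0,0,0,1]]]}'>/dev/null;python3 d.py; done
```

```text
t 10.53 clamp mm [-82.7   0.5  47.1] F clamp [-0.4 -0.4 -0.4] w 0.0
t 10.7 clamp mm [-81.5   0.5  47.1] F clamp [ 0.2  0.6 -0.1] w 0.0
t 10.87 clamp mm [-80.2   0.5  47.1] F clamp [-0.1 -0.3  0.1] w 0.01
```

```bash
for i in 1; do python3 -m crank '{"moves":[[[0,0,0,-0.03,0,0,1],[0,0,0,0,0,0,1]]]}'>/dev/null;python3 d.py;  python3 -m crank '{"moves":[[[0,0,0,-0.03,0,0,1],[0,0,0,0,0,0,1]]]}'>/dev/null;python3 d.py;python3 -m crank '{"moves":[[[0,0,0,-0.03,0,0,1],[0,0,0,0,0,0,1]]]}'>/dev/null;python3 d.py; done
```

```text
t 11.03 clamp mm [-79.    0.5  47.1] F clamp [-0.4 -0.5  0.3] w 0.0
t 11.2 clamp mm [-77.8   0.5  47.1] F clamp [ 0.   0.  -0.2] w 0.0
t 11.37 clamp mm [-76.6   0.5  47.1] F clamp [-0.4 -0.6  0.9] w 0.01
```

```bash
for i in 1; do python3 -m crank '{"moves":[[[0,0,0,-0.03,0,0,1],[0,0,0,0,0,0,1]]]}'>/dev/null;python3 d.py;  python3 -m crank '{"moves":[[[0,0,0,-0.03,0,0,1],[0,0,0,0,0,0,1]]]}'>/dev/null;python3 d.py;python3 -m crank '{"moves":[[[0,0,0,-0.03,0,0,1],[0,0,0,0,0,0,1]]]}'>/dev/null;python3 d.py; done
python3 - <<'E'
import cv2
from plant import capture
b=capture("side")[185:415,215:435]; cv2.imwrite("pics/side2.png",cv2.resize(b,None,fx=2.6,fy=2.6,interpolation=cv2.INTER_CUBIC))
E
```

```text
t 11.53 clamp mm [-75.4   0.5  47.1] F clamp [-0.7 -0.3  0.3] w 0.0
t 11.7 clamp mm [-74.2   0.5  47.1] F clamp [-0.1 -0.2  0. ] w 0.0
t 11.87 clamp mm [-73.    0.5  47.1] F clamp [-0.5  0.9  0.2] w 0.0
```

View pics/side2.png

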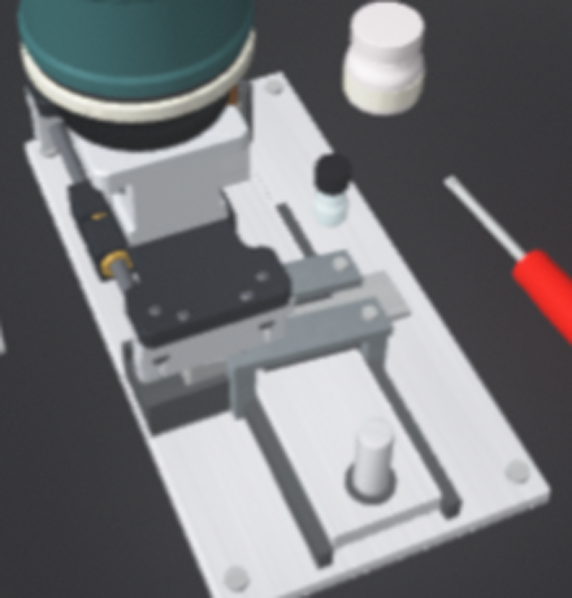

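The side view shows the wedge's nose emerging past the straps at (400,300) and the tab at about (187,370), so the fingers are pushing it. I'll continue.

```bash
for i in 1; do python3 -m crank '{"moves":[[[0,0,0,-0.025,0,0,1],[0,0,0,0,0,0,1]]]}'>/dev/null;python3 d.py;  python3 -m crank '{"moves":[[[0,0,0,-0.025,0,0,1],[0,0,0,0,0,0,1]]]}'>/dev/null;python3 d.py;python3 -m crank '{"moves":[[[0,0,0,-0.025,0,0,1],[0,0,0,0,0,0,1]]]}'>/dev/null;python3 d.py; done
```

```text
t 12.08 clamp mm [-72.1   0.5  47.1] F clamp [ 0.   0.1 -0.1] w 0.0
t 12.25 clamp mm [-71.1   0.5  47.1] F clamp [-0.5  0.3  0.1] w 0.01
t 12.42 clamp mm [-70.    0.5  47.1] F clamp [-0.6 -0.4 -0.6] w 0.01
```

```bash
for i in 1; do python3 -m crank '{"moves":[[[0,0,0,-0.025,0,0,1],[0,0,0,0,0,0,1]]]}'>/dev/null;python3 d.py;  python3 -m crank '{"moves":[[[0,0,0,-0.025,0,0,1],[0,0,0,0,0,0,1]]]}'>/dev/null;python3 d.py;python3 -m crank '{"moves":[[[0,0,0,-0.025,0,0,1],[0,0,0,0,0,0,1]]]}'>/dev/null;python3 d.py; done
```

```text
t 12.58 clamp mm [-69.    0.5  47.1] F clamp [-0.9 -0.4 -0.5] w 0.01
t 12.75 clamp mm [-68.    0.5  47.1] F clamp [-0.4  0.4  0.1] w 0.01
t 12.92 clamp mm [-67.    0.5  47.1] F clamp [-0.4  0.1 -0.8] w 0.0
```

```bash
for i in 1; do python3 -m crank '{"moves":[[[0,0,0,-0.02,0,0,1],[0,0,0,0,0,0,1]]]}'>/dev/null;python3 d.py;  python3 -m crank '{"moves":[[[0,0,0,-0.02,0,0,1],[0,0,0,0,0,0,1]]]}'>/dev/null;python3 d.py; done
```

```text
t 13.08 clamp mm [-66.3   0.5  47.1] F clamp [-1.1 -0.3  0.7] w 0.0
t 13.25 clamp mm [-65.6   0.5  47.1] F clamp [-0.7  0.3 -0.1] w 0.0
```

```bash
for i in 1; do python3 -m crank '{"moves":[[[0,0,0,-0.02,0,0,1],[0,0,0,0,0,0,1]]]}'>/dev/null;python3 d.py;  python3 -m crank '{"moves":[[[0,0,0,-0.02,0,0,1],[0,0,0,0,0,0,1]]]}'>/dev/null;python3 d.py; python3 -m crank '{"moves":[[[0,0,0,-0.02,0,0,1],[0,0,0,0,0,0,1]]]}'>/dev/null;python3 d.py;done
```

```text
t 13.42 clamp mm [-65.2   0.5  47. ] F clamp [-4.   1.2  3.6] w 0.01
t 13.58 clamp mm [-65.    0.6  46.9] F clamp [-8.3  0.7  6.3] w 0.01
t 13.75 clamp mm [-64.8   0.6  46.8] F clamp [-11.6   0.7   9.6] w 0.01
```

```bash
for i in 1; do python3 -m crank '{"moves":[[[0,0,0,-0.02,0,0,1],[0,0,0,0,0,0,1]]]}'>/dev/null;python3 d.py;  python3 -m crank '{"moves":[[[0,0,0,-0.02,0,0,1],[0,0,0,0,0,0,1]]]}'>/dev/null;python3 d.py; done
```

```text
t 13.92 clamp mm [-64.7   0.6  46.7] F clamp [-17.    0.4  13.1] w 0.01
t 14.08 clamp mm [-64.6   0.5  46.6] F clamp [-21.    0.3  17.1] w 0.01
```

```bash
python3 -m crank '{"moves":[[[0,0,0,0.02,0,0,1],[0,0,0,0.04,0,0,1],[0,0,0,0.04,0,0,1],[0,0,0,0,0,0,1],[0,0,0,0,0,0,1]]]}'>/dev/null;python3 d.py -68 0 49
```

```text
t 14.5 clamp mm [-65.2   0.5  47.2] F clamp [1.  0.2 0.2] w 0.0
shift units [ 0.07 -0.01 -0.04] turn units [-0.    0.01  0.  ]
```

```bash
for i in 1; do python3 -m crank '{"moves":[[[0,0,0,-0.02,0,-0.01,1],[0,0,0,-0.02,0,-0.01,1],[0,0,0,0,0,0,1]]]}'>/dev/null;python3 d.py;  python3 -m crank '{"moves":[[[0,0,0,-0.02,0,-0.01,1],[0,0,0,0,0,0,1]]]}'>/dev/null;python3 d.py; done
```

```text
t 14.75 clamp mm [-64.7   0.5  47.5] F clamp [-5.4 -1.  -1.4] w 0.01
t 14.92 clamp mm [-64.7   0.5  47.6] F clamp [-8.7 -0.1 -3.6] w 0.0
```

```bash
for i in 1; do python3 -m crank '{"moves":[[[0,0,0,-0.02,0,0,1],[0,0,0,0,0,0,1]]]}'>/dev/null;python3 d.py;  python3 -m crank '{"moves":[[[0,0,0,-0.02,0,0,1],[0,0,0,0,0,0,1]]]}'>/dev/null;python3 d.py; done
```

```text
t 15.08 clamp mm [-64.7   0.5  47.6] F clamp [-13.7  -0.3   3.8] w 0.01
t 15.25 clamp mm [-64.6   0.5  47.5] F clamp [-20.3   0.4   9.4] w -0.0
```

```bash
python3 -m crank '{"moves":[[[0,0,0,0.04,0,0,1],[0,0,0,0.05,0,0,1],[0,0,0,0.2,0,0,1],[0,0,0,0.6,0,0,1],[0,0,0,0.6,0,-0.5,1],[0,0,0,0.3,0,-0.9,1],[0,0,0,0.3,0,-0.9,1],[0,0,0,0.3,0,-0.9,1]]]}';python3 -m crank '{"moves":[[[0,0,0,0.9,0,0,1],[0,0,0,0.9,0,0,1],[0,0,0,0,0,0,1],[0,0,0,0,0,0,1]]]}'; python3 - <<'E'
import cv2,numpy as np
from plant import capture
b=capture("side")[185:415,215:435]; b=cv2.resize(b,None,fx=1.8,fy=1.8,interpolation=cv2.INTER_CUBIC)
a=cv2.resize(capture("top")[195:335,262:502],None,fx=1.65,fy=1.65,interpolation=cv2.INTER_CUBIC)
o=np.zeros((414,396+396,3),np.uint8);o[:b.shape[0],:b.shape[1]]=b;o[:a.shape[0],396:396+a.shape[1]]=a
cv2.imwrite("pics/end.png",o)
E
```

```text
time: 15.92
tcp_pos: [0.423, -0.0295, 0.1777]
tool_rot: [-3.141, 0.0, 3.108]
contact_force: [0.4, 0.6, 0.3]
gripper_width: -0.0
grip_force: 0.0
time: 16.25
tcp_pos: [0.3514, -0.0264, 0.1769]
tool_rot: [3.14, 0.003, 3.109]
contact_force: [0.6, 0.9, 0.1]
gripper_width: 0.005
grip_force: 0.0
```

View pics/end.png

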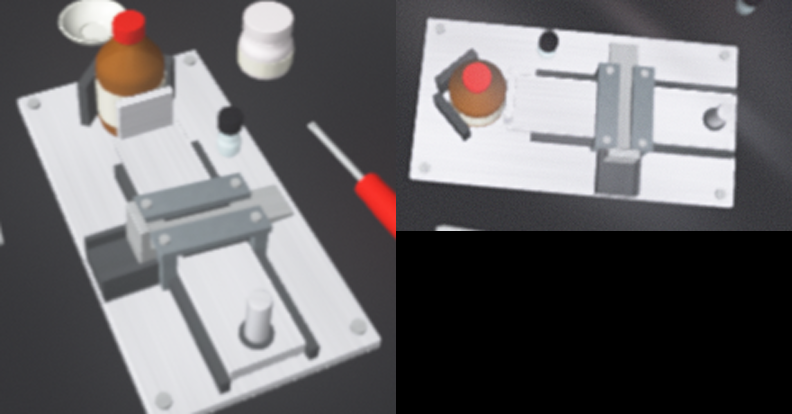

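The final view shows the bottle upright in the vee with its cap at (477,76), the same place as when seated. The pad is on the bottle, the wedge is driven home with its nose past the straps, and the arm is clear, so I'm handing in.

```bash
python3 -c "
from plant import bot
print(bot.job_done())"
```

```text
the job is handed in; nothing more can be done
None
```

I handed the job in at about 16 s: the bottle is seated in the vee and upright with the pad on it, the wedge held still under a final push of about 20 N (peak about 21 N), and the arm is clear; the clamp's hold after I let go could not be measured, and no verdict came back.

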